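Set out the plating station

TASK

Set out the bench round the spirit lamp and the well plate: stand the brown reagent bottle exactly halfway between the lamp and the squeeze bottle, on the straight line joining their centres; put the digital timer square to the plate and centred along its long edge on the robot's side, 2 cm clear of it; and put the lidded glass dish centred off the short end of the plate that is farther from the lamp, also 2 cm clear of it. Set the three down upright and flat on the bench without dropping them, and leave everything else, including the lamp, squeeze bottle and plate, where it stands.

Things in the scene. Friction and masses are not known exactly. Their poses are not given: they have to be found in the camera images.
- amber_bottle: brown reagent bottle with a black cap, round, to be set out; body 51 mm across up to about 85 mm, cap 31 mm across, 100 mm tall overall, 120 to 240 g; origin at the centre of its underside, z up
- lab_timer: flat off-white digital timer with three round keys, lying face up, to be set out; 64 mm along its x, 62 mm along its y, 16 mm thick (18 with the keys), 70 g; origin at the centre of its underside, z up. Any of the four ways round counts as square
- glass_dish: small clear glass dish with a domed knobbed lid that stays on, round, to be set out; 59 mm across from 6 to 29 mm height (52 mm across at the foot), 39 mm to the top of the knob, about 50 g; origin at the centre of its underside, z up
- spirit_lamp: glass spirit lamp under its glass cap, reference, not to be moved, 300 g: round base 74 mm across and 60 mm high, then cap 36 mm across up to 108 mm, a small finger loop on its own -y side reaching 47 mm from the origin. Origin at bench level, 10 mm to the -y side (own frame) of the base's axis. Stands on the left or right half of the bench
- lamp_axis (a point): the point at bench level on the vertical axis of the spirit lamp's base and cap (the lamp's centre)
- wash_bottle: white squeeze bottle with a red cap and swan-neck tube, reference, not to be moved, 400 g: round body 68 mm across up to 122 mm, cap 38 mm across to 139 mm, tube to 186 mm, pointing away from the lamp. Stands on the robot's side of the lamp, its axis 190 mm from the lamp's axis. Origin at bench level, 13 mm behind its axis on the side of the tube
- wash_axis (a point): the point at bench level on the vertical axis of the squeeze bottle's body (its centre)
- well_plate: flat clear 96-well plate, reference, not to be moved, 250 g: 86 mm along its x (short sides' direction), 128 mm along its y (long edges' direction), 14 mm thick; origin at the centre of its underside, z up; its -x long edge faces the robot. Stands on the other half of the bench from the lamp
- vial: bystander: screw-top vial with a black cap, 22 mm across, 49 mm tall, near the lamp and squeeze bottle; origin at the centre of its underside, z up
- small_vial: bystander: small screw-top vial with a blue cap, 15 mm across, 38 mm tall, near the middle of the front edge; origin at the centre of its underside, z up
- marker: bystander: grey marker pen lying at the back right beside the hotplate, 137 mm along its y, 13 mm wide, 15 mm high; origin at the centre of its underside, z up
- tally_counter: bystander: round off-white hand counter with a side knob, 56 x 50 mm, 20 mm high, in front of the fixed microscope, which fills about x 0.63 to 0.87 m, y -0.06 to 0.12 m up to 0.4 m height; origin at the centre of its underside, z up
- forceps: bystander: steel forceps lying near the left front corner, 124 mm along its y, 15 mm wide, 8 mm high; origin at the centre of its underside, z up
- petri_dish: bystander: flat plastic petri dish near the right front corner (beyond it stands the fixed chamber, whose front edge of the roof, 0.68 m above the bench, begins at y = -0.38 m), 89 mm across, 15 mm high; origin at the centre of its underside, z up
- tape_roll: bystander: roll of cream tape lying at the back left, 68 mm across, 19 mm high; origin at the centre of its underside, z up

How it is judged (in metres and radians):
At the end, for the whole second after the job is handed in: Bottle within 12 mm (along, across) of the lamp-squeeze bottle midpoint; timer and dish within 12 mm of the plate's centrelines, gaps 20 mm within 10 mm, timer square within 0.14 rad; all upright on the bench, at rest; every other listed thing within 15 mm of its start (x of amber_bottle in the frame of spirit_lamp between -0.107 and -0.083 m and y of amber_bottle in the frame of spirit_lamp between -0.002 and 0.022 m and x of lab_timer in the frame of well_plate between -0.105 and -0.085 m and y of lab_timer in the frame of well_plate between -0.012 and 0.012 m and (angle between the x axis of lab_timer and the x axis of well_plate, either way round below 0.14 rad or angle between the x axis of lab_timer and the y axis of well_plate, either way round below 0.14 rad) and x of glass_dish in the frame of well_plate between -0.012 and 0.012 m and ((y of lamp_axis in the frame of well_plate below 0 m and y of glass_dish in the frame of well_plate between 0.1035 and 0.1235 m) or (y of lamp_axis in the frame of well_plate above 0 m and y of glass_dish in the frame of well_plate between -0.1235 and -0.1035 m)) and angle between each of amber_bottle, lab_timer, glass_dish's own z axis and vertical below 0.05 rad and linear speed of each of amber_bottle, lab_timer, glass_dish below 0.01 m/s and height (world z) of each of amber_bottle, lab_timer, glass_dish below 0.004 m and distance of each of spirit_lamp, wash_bottle, well_plate, vial, small_vial, marker, tally_counter, forceps, petri_dish, tape_roll from where it was at the start of the episode below 0.015 m); the robot touches nothing.
It fails at once if the bottle, timer or dish is dropped (falls freely faster than 0.6 m/s, about 2 cm) ((contact force between amber_bottle and anything else below 0.02 N and linear speed of amber_bottle above 0.6 m/s) or (contact force between lab_timer and anything else below 0.02 N and linear speed of lab_timer above 0.6 m/s) or (contact force between glass_dish and anything else below 0.02 N and linear speed of glass_dish above 0.6 m/s)).
It fails at once if a standing thing is tipped over (angle between any of amber_bottle, lab_timer, glass_dish, spirit_lamp, wash_bottle, vial, small_vial's own z axis and vertical above 0.6 rad).
It fails at once if a thing to be left alone is shoved more than 3 cm (distance of any of spirit_lamp, wash_bottle, well_plate, vial, small_vial, marker, tally_counter, forceps, petri_dish, tape_roll from where it was at the start of the episode above 0.03 m).
It also fails if it takes over 72 s, if anything falls off the work surface, if the arm or the gripper's body presses on something with over 40 N, if the wrist force passes 120 N, or if a joint passes its speed limit or range.

ROBOT

A 6-joint arm with a two-finger parallel gripper is mounted at the origin on a cart in front of the work surface, level with it; the furniture and walls round the work are solid. World frame = base frame: x ahead of the robot, y to its left, z up, the work surface at z = 0. Lengths are in m, angles in degrees, forces in N, time in s.
With the tool pointing down it reaches from about 0.3 to 0.75 m from the base axis. Payload 8.5 kg.
Tool frame: the origin (TCP) lies on the centre line of the jaws, within the pads' length; the fingertips stand 11 mm ahead of it and the grasp point (between the pads) lies 8 mm behind it; z points along the fingers, y is the line along which they close (so a half turn about z gives the same grasp; the last joint's range is limited). The gripper opens to 88 mm and grips with 3 to 60 N. Pads are 18 mm wide; open, the fingers measure 123 mm over their backs; the gripper's body (75 mm by 187 mm) begins 45 mm behind the grasp point.
Start: joints at [63.123, 21.807, 74.336, -0, 83.858, -12.336], TCP at [0.138, 0.532, 0.226] pointing down, gripper open.
Joint ranges: [-178.18, 178.18], [-50.72, 133.34], [12.68, 142.11], [-81.47, 261.47], [9.98, 163.14], [-165.26, 165.26]. Speed limits (degrees/s): [136.94, 136.94, 180, 180, 180, 180].

INTERFACE

Orientations are given as [roll, pitch, yaw] about the fixed x, y, z axes, in that order (R = Rz(yaw) Ry(pitch) Rx(roll)).
In Python, from rig import arm gives the robot as it stands.
- The arm moves only by the tool apply_moves, never from a script. Its argument "steps" is text: rows parted by semicolons, each of 6 numbers parted by spaces: the shift along the tool's x, y, z in mm, then the turn, a rotation vector about the tool's x, y, z in rad. A call has 1 to 20 rows; each row shifts and turns the commanded pose from where the row before left it, along the tool's axes as they then stand; what a row does not reach is not made up. A row lasts 1/8 s, in which the tool goes at most 62.5 mm and 10.7 degrees, less where a joint would pass 70% of its speed; a pose out of reach is approached as far as the arm can. A call is refused whole if a number of a shift passes 62.5 or a number of a turn 0.188, either way. A call with a gripper value outside its range is refused whole. "fingers" is the finger opening in mm, from 0 to 88.1, set as the call begins (left out, the last holds). The fingers move at their own pace and stop on an object; "squeeze" is the grip in N (left out, the last holds). Time passes only in rows, so rows that do not move let the fingers close. It gives the time, the measured TCP pose, the force, the opening and the grip force at its end, in the units of the state.
- arm.state(): the state, without advancing time (a new reading comes with each control period).
- arm.get_image(name): name is "side" or "top"; returns the picture (400x640x3 uint8, red, green, blue); there is no depth.
- arm.camera_info(name): a dict with "fx", "fy", "cx", "cy" (pixels), "R" (3x3) and "t" (3): a world point X has camera coordinates R X + t. Camera axes: x right, y down, z forward; pixel columns grow to the right and rows downward; lengths in m; the calibration is good to about 2 mm. A picture is of the moment at which its call begins. camera_info takes no time and is no camera call.
- arm.hand_in(): hands the job in; it is judged then, once.
The state is a dict: "t": time; "q": joint angles; "qd": joint speeds; "tau": joint torques, N m; "position": TCP position; "tcp_rot": TCP orientation; "contact_force": force on the tool from outside, world axes, zero at the start; "torque": the same for the moment, N m; "gripper_width": opening from 0.0 (shut) to 1.0 (fully open); "grasp_force": force on a finger pad.
Only numpy, scipy, OpenCV 4.12 (cv2) and the standard library are available. Lean on these libraries where they do the work, as an engineer would, in place of code of your own. Each camera call takes 0.05 s, during which the arm holds its last target. There are 200 camera calls.

## Working session

There is one attempt and no reset: what is moved stays moved. The work goes in short steps, Python scripts to look and compute and a tool call to move; the robot and the scene stay as the last step left them, time stands still between calls to the robot, and variables do not carry over. Pictures are saved under pics/ and viewed, at most 10 in all, crops included, and the job is handed in when it is done.

Besides the shell and the picture viewer there is one more tool, called after "Request:" by a JSON object that holds its "name" and its "arguments". apply_moves: Moves the arm, as the interface text tells. Its arguments: {"type":"object","properties":{"steps":{"type":"string"},"fingers":{"type":"number"},"squeeze":{"type":"number"}},"required":["steps"]}

```bash
ls; mkdir -p pics
python3 - <<'E'
from rig import arm
import cv2
s=arm.state();print(s)
for n in("top","side"):
    im=arm.get_image(n);cv2.imwrite(f"pics/{n}0.png",im[...,::-1]);print(n,arm.camera_info(n))
E
```

```text
pics
{'t': 0.0, 'q': array([ 6.31222998e+01,  2.18399858e+01,  7.43838642e+01,  5.18863912e-04,
        8.38595043e+01, -1.23346699e+01]), 'qd': array([ 0.02530452, -0.05325929, -0.06857296, -0.03359035,  0.02321802,
        0.03082691]), 'tau': array([-7.56768368e-04, -4.37929916e+01, -2.24556774e+01,  7.13747484e-02,
        3.52698087e-02, -7.83742394e-05]), 'position': array([0.13795887, 0.53210493, 0.22535244]), 'tcp_rot': array([-1.79918680e+02, -1.83101570e-02,  1.65456901e+02]), 'contact_force': array([-0.04189659, -0.53346581,  0.82616737]), 'torque': array([ 0.00086252, -0.00217141, -0.01762348]), 'grasp_force': 0.0, 'gripper_width': 0.9999029886128324}
top {'fx': 397.0782871338911, 'fy': 397.0782871338911, 'cx': 321.302733387245, 'cy': 195.59592707005706, 'R': array([[ 0.01586212, -0.99985574,  0.00607367],
       [-0.99218274, -0.01649181, -0.12369893],
       [ 0.12378125, -0.00406406, -0.99230121]]), 't': array([-0.02249869,  0.57512747,  1.11555301])}
side {'fx': 410.9347011260829, 'fy': 410.9347011260829, 'cx': 327.8013585619884, 'cy': 191.196311780197, 'R': array([[ 0.04593648, -0.99872556, -0.02090679],
       [-0.47687281, -0.00353402, -0.87896521],
       [ 0.87777113,  0.05034645, -0.47642741]]), 't': array([-0.02475179,  0.30498469,  0.58394419])}
```

View pics/top0.png

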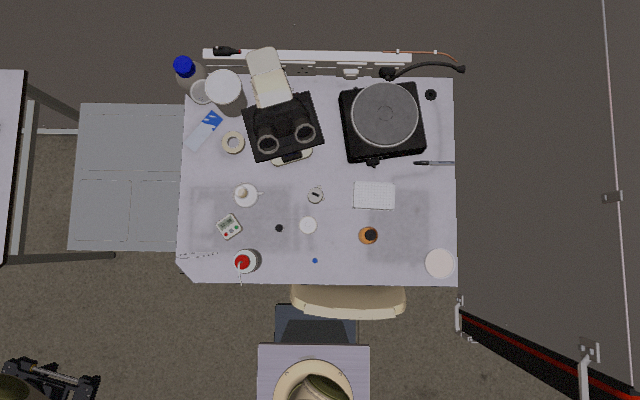

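View pics/side0.png

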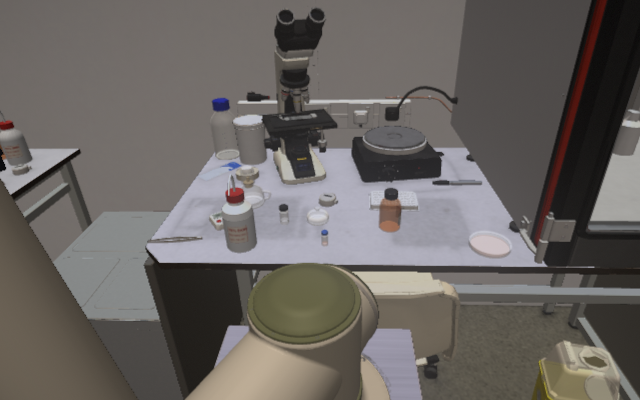

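The top view shows the lamp at (246,194), timer (229,227), wash bottle cap (243,261), dish (308,225), plate (374,195) and amber bottle (368,236). The timer sits near the bottle's goal and the bottle sits near the timer's goal, so one of them needs a temporary spot.

Run:
```python
import cv2
im=cv2.imread("pics/top0.png")
c=im[170:290,195:395];cv2.imwrite("pics/c1.png",cv2.resize(c,None,fx=4,fy=4,interpolation=cv2.INTER_CUBIC))
im=cv2.imread("pics/side0.png")
c=im[150:265,190:440];cv2.imwrite("pics/c2.png",cv2.resize(c,None,fx=3.2,fy=3.2,interpolation=cv2.INTER_CUBIC))
```

```text
(no output)
```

View pics/c1.png

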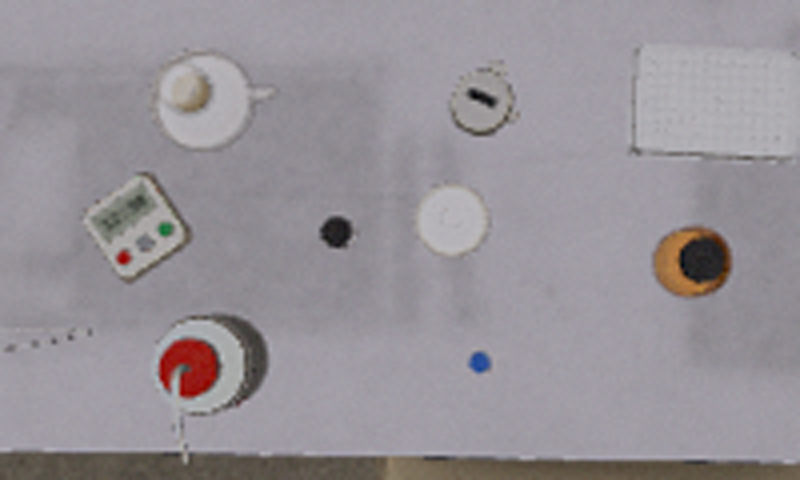

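View pics/c2.png

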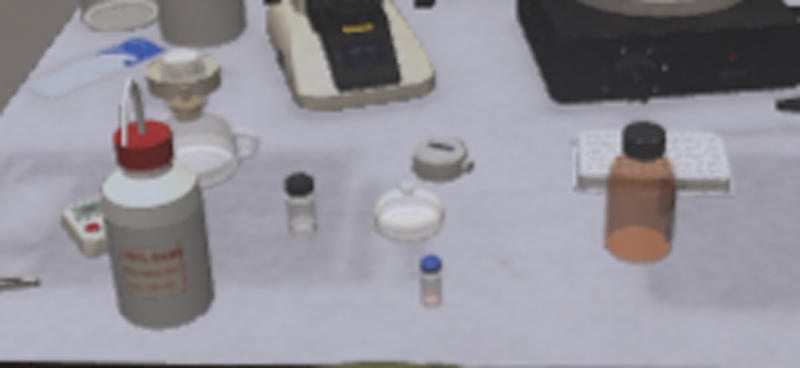

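The crops show the lamp loop pointing right (world -y). The lamp is about 33 px above the timer and the wash bottle about 35 px below it. The caps of the wash bottle, amber bottle and lamp and the plate outline are clear. Next I'll measure them by mask.

```bash
cat > h.py <<'E'
from rig import arm
import numpy as np, cv2
def ray(n,uv,z):
    c=arm.camera_info(n);R=np.array(c["R"]);t=np.array(c["t"])
    o=-R.T@t;d=R.T@np.array([(uv[0]-c["cx"])/c["fx"],(uv[1]-c["cy"])/c["fy"],1])
    return (o+d*(z-o[2])/d[2])[:3]
def proj(n,X):
    c=arm.camera_info(n);p=np.array(c["R"])@np.array(X)+c["t"];return np.array([c["fx"]*p[0]/p[2]+c["cx"],c["fy"]*p[1]/p[2]+c["cy"]])
def blob(im,box,f):
    x0,y0,x1,y1=box;c=cv2.resize(im[y0:y1,x0:x1],None,fx=4,fy=4,interpolation=cv2.INTER_CUBIC)
    m=f(c.astype(int)).astype(np.uint8)*255
    cs,_=cv2.findContours(m,cv2.RETR_EXTERNAL,cv2.CHAIN_APPROX_NONE)
    k=max(cs,key=cv2.contourArea);return (cv2.convexHull(k).reshape(-1,2)+.5)/4-.5+[x0,y0]
E
python3 - <<'E'
from h import *
top=cv2.imread("pics/top0.png");side=cv2.imread("pics/side0.png")
red=lambda c:(c[...,2]>c[...,1]+60)
dark=lambda c:c.max(2)<70
warm=lambda c:(c[...,2]-c[...,0]>-6)
def circ(n,im,box,f,z,name):
    b=blob(im,box,f).astype(np.float32);(u,v),r=cv2.minEnclosingCircle(b);m=(b.min(0)+b.max(0))/2
    print(name,n,np.round([u,v,r],1),m.round(1),ray(n,m,z)[:2].round(4))
circ("top",top,(230,245,265,280),red,.139,"wash")
circ("top",top,(355,222,385,250),dark,.100,"amber")
circ("top",top,(235,180,258,207),lambda c:(c[...,2]-c[...,0]>12),.108,"lampcap")
circ("top",top,(232,180,257,210),warm,.04,"lampbase")
circ("top",top,(295,212,325,238),warm,.029,"dish")
circ("top",top,(270,220,288,236),dark,.049,"vial")
for nm,box,z in(("timer",(212,209,246,243),.016),("plate",(345,172,402,216),.014)):
    for f,fn in((warm,"warm"),(lambda c:c.min(2)>175,"bright")):
        try:
            b=blob(top,box,f);P=np.array([ray("top",p,z)[:2] for p in b])
            (c,s,a)=cv2.minAreaRect((P*1000).astype(np.float32));print(nm,fn,np.round(c,1),np.round(s,1),round(a,1))
        except Exception as e:print(nm,fn,e)
# surface samples
print(top[212,340],top[195,374],top[190,240],top[228,308],top[240,228])
E
```

```text
wash top [241.4 261.5   7.5] [241.5 261.6] [0.3874 0.1905]
amber top [370.4 234.6   5.9] [370.2 234.6] [ 0.4632 -0.147 ]
lampcap top [242.4 193.    4.9] [242.4 192.9] [0.5703 0.2015]
lampbase top [244.  194.5  19.3] [244.  194.5] [0.5744 0.21  ]
dish top [309.5 224.5  19.7] [309.5 224.5] [0.4915 0.0196]
vial top [278.6 227.7   3.8] [278.5 227.6] [0.4802 0.1068]
timer warm [485.7 256.4] [ 98.4 101.1] 0.9
timer bright [450.1 264. ] [1.6 1.5] 46.9
plate warm [ 587.4 -166.7] [130.6 170.2] 0.9
plate bright [ 549.9 -149.1] [ 5.9 36.1] 0.9
[162 153 159] [172 166 169] [158 166 173] [184 180 182] [116 114 120]
```

Run:
```python
from h import *
top=cv2.imread("pics/top0.png")
big=lambda b:cv2.resize(top[b[1]:b[3],b[0]:b[2]],None,fx=8,fy=8,interpolation=cv2.INTER_CUBIC)
def rect(nm,box,z,f):
    b=blob(top,box,f);P=np.array([ray("top",p,z)[:2] for p in b])
    (c,s,a)=cv2.minAreaRect((P*1000).astype(np.float32));print(nm,np.round(c,1),np.round(s,1),round(a,1))
for t in(0,2,4,6,8):rect("timer%d"%t,(212,209,246,243),.016,lambda c:c[...,2]-c[...,0]>t)
for t in(163,166,169,172):
  g=lambda c:cv2.morphologyEx((c.mean(2)>t).astype(np.uint8),cv2.MORPH_CLOSE,np.ones((9,9)))
  rect("plate%d"%t,(345,174,402,216),.014,g);rect("dish%d"%t,(295,212,325,238),.029,g);rect("lamp%d"%t,(228,178,258,211),.02,g)
a=np.hstack([big((350,176,400,214)),big((228,178,262,216))]);cv2.imwrite("pics/c3.png",cv2.convertScaleAbs(a,alpha=2.2,beta=-220))
```

```text
timer0 [483.4 255.5] [66.6 64.6] 36.1
timer2 [483.4 255.3] [66.1 63. ] 36.3
timer4 [483.5 255.1] [64.9 62.3] 35.0
timer6 [482.7 254.8] [62.7 60.9] 36.4
timer8 [479.8 237.5] [45.3 80.9] 80.9
plate163 [ 586.2 -156.3] [146.9 101. ] 87.2
dish163 [492.4  23. ] [48.7 55.7] 19.4
lamp163 [577.  210.5] [67.  67.5] 46.5
plate166 [ 580.6 -165.5] [127.7  86.7] 87.6
dish166 [491.3  25.4] [48.6 48. ] 51.2
lamp166 [576.5 210.1] [65.3 66.7] 35.8
plate169 [ 580.5 -166. ] [125.8  84.8] 87.9
dish169 [491.4  25.8] [47.2 48.1] 21.4
lamp169 [576.6 210.1] [64.7 66. ] 35.1
plate172 [ 580.3 -166.4] [124.4  83. ] 87.5
dish172 [491.3  25.9] [46.6 47.2] 19.5
lamp172 [576.1 210.1] [63.3 64.8] 27.9
```

View pics/c3.png

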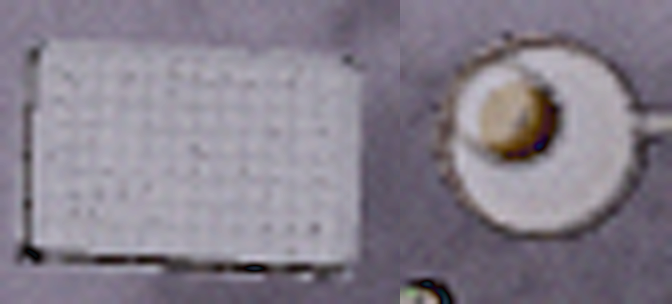

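Run:
```python
from h import *
print("cap",ray("top",(241.4,191.75),.108),"base",ray("top",(245.4,195.1),.02))
print("hot side",ray("side",(357,178.5),0),ray("side",(439,175),0))
for z in(0,.05,.07):print("hot top",z,ray("top",(345,162),z),ray("top",(426,154),z),ray("top",(372,164),z))
print("marker",ray("top",(414,163),.01),ray("top",(455,163),.01))
for z in(.1,):print("amber",[ray("side",(190+643/3.2,150+135/3.2),.09),ray("side",(190+638/3.2,150+245/3.2),0)])
print("dish side",ray("side",(190+407/3.2,150+222/3.2),.01))
print(ray("top",(308.3,225),.02))
```

```text
cap [0.5733265  0.20430813 0.108     ] base [0.57514807 0.20966964 0.02      ]
hot side [ 0.71857304 -0.07787236  0.        ] [ 0.74274168 -0.32110153  0.        ]
hot top 0 [ 0.68341436 -0.08331417  0.        ] [ 0.71235846 -0.32898544  0.        ] [ 0.67865724 -0.16499763  0.        ]
hot top 0.05 [ 0.67278368 -0.08013838  0.05      ] [ 0.70049951 -0.31538433  0.05      ] [ 0.66822844 -0.15835551  0.05      ]
hot top 0.07 [ 0.66853142 -0.07886806  0.07      ] [ 0.69575593 -0.30994389  0.07      ] [ 0.66405693 -0.15569866  0.07      ]
marker [ 0.68178353 -0.28974878  0.01      ] [ 0.68389501 -0.41298606  0.01      ]
amber [array([ 0.46999561, -0.15058417,  0.09      ]), array([ 0.46326726, -0.15095211,  0.        ])]
dish side [0.47726222 0.02280128 0.01      ]
[0.49047684 0.02327116 0.02      ]
```

Request:
{"name": "apply_moves", "arguments": {"steps": "-36 -31 -10 0 0 0;-36 -31 -10 0 0 0;-36 -31 -5 0 0 0;-36 -31 0 0 0 0;-36 -31 0 0 0 0;-36 -31 0 0 0 0;-36 -31 0 0 0 0;-36 -31 0 0 0 0;-36 -31 0 0 0 0;-36 -31 0 0 0 0;-36 -31 20 0 0 0;-36 -31 30 0 0 0;-36 -31 30 0 0 0;-1 -1 30 0 0 0;0 0 0 0 0 0", "fingers": 88, "squeeze": 15}}

```text
t: 1.98
position: [0.4896, 0.0234, 0.1393]
tcp_rot: [-180.0, -0.3, 165.4]
contact_force: [-1.0, 1.1, 0.9]
gripper_width: 0.998
grasp_force: 0.0
```

```bash
cat >> h.py <<'E'
def go(x,y,z,close=None):
    "remaining tool-frame shift (mm) to a world TCP target and turn about tool z (rad) to a closing angle"
    s=arm.state();from scipy.spatial.transform import Rotation as Ro
    R=Ro.from_euler("xyz",s["tcp_rot"],degrees=True).as_matrix()
    d=R.T@(np.array([x,y,z])-s["position"])*1000
    a=np.degrees(np.arctan2(R[1,1],R[0,1]));out="t %.2f pos %s closing %.1f shift %s"%(s["t"],s["position"].round(4),a,d.round(1))
    if close is not None:
        t=-((close-a+90)%180-90);out+=" turn %.3f"%np.radians(t)
    print(out,"rot",s["tcp_rot"].round(1),"w %.3f f %.1f"%(s["gripper_width"],s["grasp_force"]))
E
python3 - <<'E'
from h import *
go(.491,.0235,.019)
im=arm.get_image("side");cv2.imwrite("pics/s1.png",im[120:300,150:450][...,::-1].repeat(2,0).repeat(2,1))
E
```

```text
t 1.98 pos [0.4896 0.0234 0.1393] closing 75.4 shift [ -2.    0.5 120.2] rot [-180.    -0.3  165.4] w 0.998 f 0.0
```

View pics/s1.png

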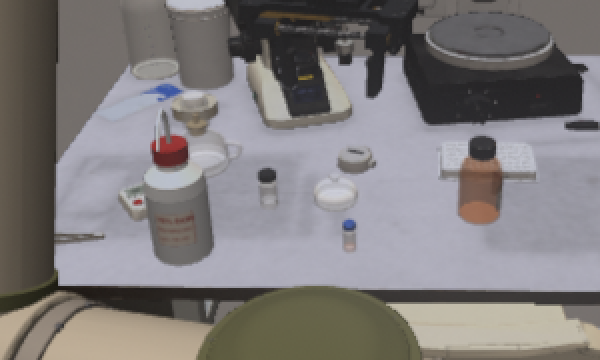

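Run:
```python
from h import *
a=arm.get_image("side");b=arm.get_image("top")
im=np.hstack([a[:,100:500],b[:,150:550]])[...,::-1];cv2.imwrite("pics/s2.png",im)
print(proj("side",[.49,.023,.139]),proj("top",[.49,.023,.139]),arm.state()["q"].round(1),arm.state()["t"])
```

```text
[315.6248561  169.13784406] [307.19757602 222.89866228] [-11.   20.8  91.3   0.   67.8 -86.5] 2.125
```

View pics/s2.png

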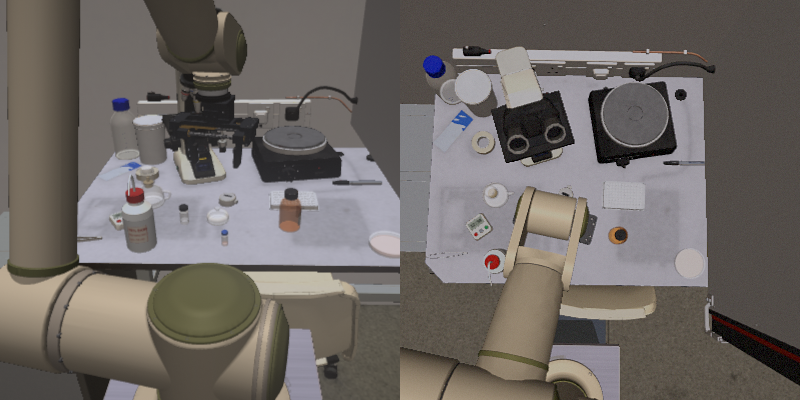

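Camera check: the gripper's wide body lies along the closing direction (y) and is centred over the dish. Descending.

Request:
{"name": "apply_moves", "arguments": {"steps": "-1 0 35 0 0 0;-1 0 35 0 0 0;0 0 30 0 0 0;0 0 20 0 0 0;0 0 0 0 0 0;0 0 0 0 0 0"}}

```text
t: 2.88
position: [0.4933, 0.0232, 0.0223]
tcp_rot: [180.0, 0.1, 165.5]
contact_force: [-0.0, 0.4, 0.5]
gripper_width: 0.994
grasp_force: 0.0
```

Request:
{"name": "apply_moves", "arguments": {"steps": "0 0 0 0 0 0;0 0 0 0 0 0;0 0 0 0 0 0;0 0 0 0 0 0;0 0 0 0 0 0;0 0 0 0 0 0", "fingers": 50, "squeeze": 12}}

```text
t: 3.62
position: [0.4926, 0.023, 0.0209]
tcp_rot: [-180.0, -0.0, 165.5]
contact_force: [-0.5, -0.5, -0.5]
gripper_width: 0.564
grasp_force: 0.0
```

Run:
```python
from h import *
a=arm.get_image("side");go(.491,.0235,.019)
im=cv2.resize(a[150:260,230:400][...,::-1],None,fx=4.5,fy=4.5,interpolation=cv2.INTER_CUBIC);cv2.imwrite("pics/s3.png",im)
```

```text
t 3.67 pos [0.4925 0.023  0.0209] closing 75.5 shift [1.6 0.1 1.9] rot [-180.    -0.   165.5] w 0.570 f 0.0
```

View pics/s3.png

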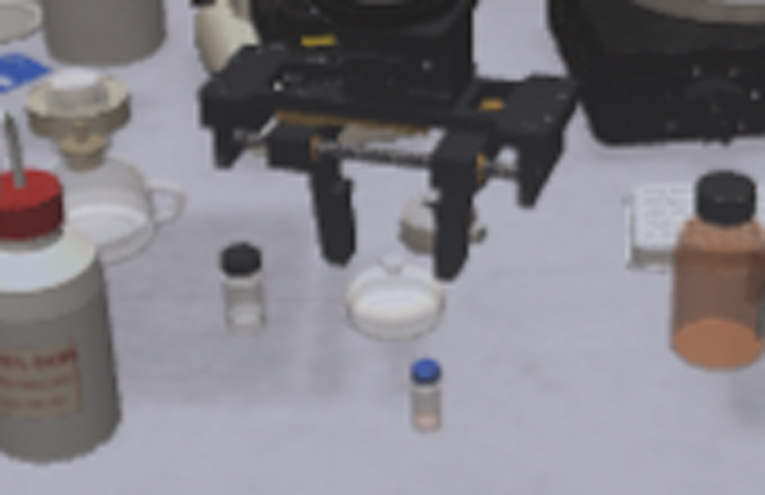

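Run:
```python
from h import *
f=lambda X:((proj("side",X)-[230,150])*4.5).round()
for y in(-.031+.023,.031+.023):print("tip",f([.4925,y,.010]))
for x in(.47,.48,.49):
  print(x,"knob",f([x,.0235,.039]),"foot front",f([x-.026,.0235,0]),"rim sides",f([x,.053,.02]),f([x,-.006,.02]))
a=cv2.imread("pics/side0.png")
```

```text
tip [450. 298.]
tip [338. 297.]
0.47 knob [388. 273.] foot front [387. 362.] rim sides [335. 303.] [445. 304.]
0.48 knob [390. 263.] foot front [389. 352.] rim sides [336. 293.] [445. 294.]
0.49 knob [391. 254.] foot front [390. 341.] rim sides [338. 284.] [446. 284.]
```

Request:
{"name": "apply_moves", "arguments": {"steps": "0 0 0 0 0 0;0 0 0 0 0 0;0 0 0 0 0 0;0 0 4 0 0 0;0 0 4 0 0 0;0 0 0 0 0 0", "fingers": 88}}

```text
t: 4.42
position: [0.4924, 0.0231, 0.0126]
tcp_rot: [-180.0, -0.0, 165.5]
contact_force: [0.6, 0.5, -0.4]
gripper_width: 0.998
grasp_force: 0.0
```

Run:
```python
from h import *
a=arm.get_image("side");b=arm.get_image("top");go(.491,.0235,.019)
A=cv2.resize(a[165:240,270:370][...,::-1],None,fx=4,fy=4,interpolation=cv2.INTER_CUBIC);B=cv2.resize(b[165:240,255:355][...,::-1],None,fx=4,fy=4,interpolation=cv2.INTER_CUBIC)
cv2.imwrite("pics/s4.png",np.hstack([A,B]))
f=lambda X:((proj("side",X)-[270,165])*4).round()
g=lambda X:((proj("top",X)-[255,165])*4+[400,0]).round()
p=arm.state()["position"];c=np.array([.25,.968,0]);x=np.array([.968,-.25,0])
for s in(-1,1):
  print("tip inner",f(p+s*.044*c+[0,0,-.011]),"body end z.1",g(p+s*.0935*c-.0375*x+[0,0,.06]),g(p+s*.0935*c+.0375*x+[0,0,.06]))
```

```text
t 4.53 pos [0.4925 0.023  0.0129] closing 75.5 shift [ 1.6  0.1 -6.1] rot [-180.    -0.   165.5] w 0.992 f 0.0
tip inner [259. 225.] body end z.1 [727. 322.] [755. 217.]
tip inner [124. 205.] body end z.1 [467. 250.] [497. 146.]
```

View pics/s4.png

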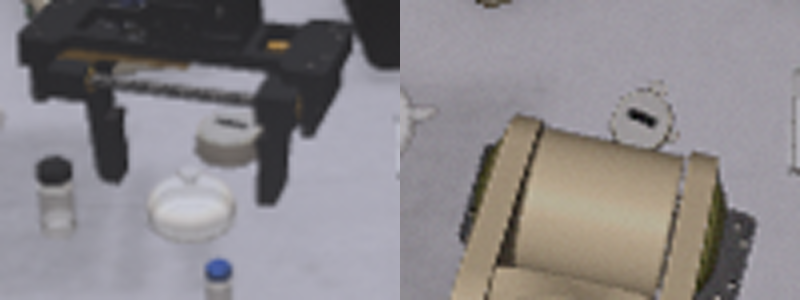

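Request:
{"name": "apply_moves", "arguments": {"steps": "0 0 2 0 0 0;0 0 1 0 0 0;0 0 0 0 0 0"}}

```text
t: 4.9
position: [0.4925, 0.0231, 0.0099]
tcp_rot: [-180.0, -0.0, 165.5]
contact_force: [-0.3, -0.2, -0.3]
gripper_width: 0.997
grasp_force: 0.0
```

Request:
{"name": "apply_moves", "arguments": {"steps": "0 0 1.5 0 0 0;0 0 1.5 0 0 0;0 0 0 0 0 0"}}

```text
t: 5.28
position: [0.4925, 0.0231, 0.0068]
tcp_rot: [-180.0, -0.0, 165.5]
contact_force: [-0.4, -0.1, -0.4]
gripper_width: 0.998
grasp_force: 0.0
```

Request:
{"name": "apply_moves", "arguments": {"steps": "0 0 1.5 0 0 0;0 0 1.5 0 0 0;0 0 0 0 0 0;0 0 0 0 0 0"}}

```text
t: 5.78
position: [0.4926, 0.023, 0.004]
tcp_rot: [-180.0, 0.0, 165.5]
contact_force: [0.2, -0.8, -0.2]
gripper_width: 0.998
grasp_force: 0.0
```

Request:
{"name": "apply_moves", "arguments": {"steps": "0 0 0 0 0 0;0 0 0 0 0 0;0 0 0 0 0 0;0 0 0 0 0 0;0 0 0 0 0 0", "fingers": 50, "squeeze": 10}}

```text
t: 6.4
position: [0.4926, 0.023, 0.004]
tcp_rot: [-180.0, -0.0, 165.5]
contact_force: [-0.0, 0.2, -0.2]
gripper_width: 0.657
grasp_force: 10.0
```

Request:
{"name": "apply_moves", "arguments": {"steps": "0 0 -6 0 0 0;0 0 -14 0 0 0.17;0 0 -18 0 0 0.17;0 0 -18 0 0 0.17;0 0 -18 0 0 0.17;0 0 -18 0 0 0.17;0 0 -18 0 0 0.17;0 0 -18 0 0 0.17;0 0 -18 0 0 0.17;0 0 0 0 0 0"}}

```text
t: 7.65
position: [0.493, 0.023, 0.1511]
tcp_rot: [179.8, 0.0, 87.6]
contact_force: [0.1, 0.7, -1.3]
gripper_width: 0.664
grasp_force: 10.0
```

Run:
```python
from h import *
go(.577,-.279,.15,-2.4)
```

```text
t 7.65 pos [0.493  0.023  0.1511] closing -2.4 shift [-298.3   96.5    1.4] turn 0.000 rot [179.8   0.   87.6] w 0.664 f 10.0
```

Request:
{"name": "apply_moves", "arguments": {"steps": "-20 6.5 0 0 0 0;-37 12 0 0 0 0;-37 12 0 0 0 0;-37 12 0 0 0 0;-37 12 0 0 0 0;-37 12 0 0 0 0;-37 12 0 0 0 0;-37 12 0 0 0 0;-19 6 0 0 0 0;0 0 10 0 0 0;0 0 25 0 0 0;0 0 30 0 0 0;0 0 30 0 0 0;0 0 20 0 0 0;0 0 10 0 0 0;0 0 0 0 0 0"}}

```text
t: 9.65
position: [0.5758, -0.278, 0.0243]
tcp_rot: [-179.9, -0.0, 87.6]
contact_force: [0.5, -0.4, -0.1]
gripper_width: 0.663
grasp_force: 10.0
```

Run:
```python
from h import *
go(.577,-.279,.004,-2.4)
```

```text
t 9.65 pos [ 0.5758 -0.278   0.0243] closing -2.4 shift [-1.   1.2 20.3] turn 0.000 rot [-179.9   -0.    87.6] w 0.663 f 10.0
```

Request:
{"name": "apply_moves", "arguments": {"steps": "-1 0.5 8 0 0 0;0 0.5 5 0 0 0;0 0 2 0 0 0;0 0 1.5 0 0 0;0 0 0 0 0 0"}}

```text
t: 10.28
position: [0.5771, -0.2799, 0.0085]
tcp_rot: [180.0, 0.0, 87.5]
contact_force: [-0.5, 0.1, 0.2]
gripper_width: 0.662
grasp_force: 10.0
```

Request:
{"name": "apply_moves", "arguments": {"steps": "0 0 1.5 0 0 0;0 0 1 0 0 0;0 0 0 0 0 0"}}

```text
t: 10.65
position: [0.5771, -0.2798, 0.0059]
tcp_rot: [-180.0, -0.0, 87.5]
contact_force: [0.4, -0.1, -0.6]
gripper_width: 0.665
grasp_force: 10.0
```

Request:
{"name": "apply_moves", "arguments": {"steps": "0 0 1 0 0 0;0 0 1 0 0 0;0 0 0 0 0 0"}}

```text
t: 11.02
position: [0.5772, -0.2799, 0.004]
tcp_rot: [180.0, 0.0, 87.5]
contact_force: [-0.6, 0.4, -0.2]
gripper_width: 0.659
grasp_force: 10.0
```

Request:
{"name": "apply_moves", "arguments": {"steps": "0 0 1 0 0 0;0 0 0 0 0 0;0 0 0 0 0 0"}}

```text
t: 11.4
position: [0.5772, -0.2799, 0.0039]
tcp_rot: [180.0, 0.0, 87.5]
contact_force: [-2.6, 0.9, 7.7]
gripper_width: 0.661
grasp_force: 10.0
```

Request:
{"name": "apply_moves", "arguments": {"steps": "0 0 -1 0 0 0;0 0 0 0 0 0;0 0 0 0 0 0", "fingers": 74}}

```text
t: 11.78
position: [0.5771, -0.2798, 0.0038]
tcp_rot: [-180.0, -0.0, 87.5]
contact_force: [-0.7, 0.7, -0.7]
gripper_width: 0.838
grasp_force: 0.0
```

Request:
{"name": "apply_moves", "arguments": {"steps": "0 0 -10 0 0 0;0 0 -30 0 0 0;0 0 -40 0 0 0;0 0 -40 0 0 0;0 0 -30 0 0 0;0 0 0 0 0 0", "fingers": 74}}

```text
t: 12.52
position: [0.5779, -0.2804, 0.1568]
tcp_rot: [179.7, 0.2, 87.5]
contact_force: [-0.2, -0.0, -0.4]
gripper_width: 0.838
grasp_force: 0.0
```

Run:
```python
from h import *
go(.463,-.148,.12,-2.4)
a=arm.get_image("side");cv2.imwrite("pics/s5.png",a[...,::-1])
```

```text
t 12.53 pos [ 0.5779 -0.2804  0.1568] closing -2.5 shift [ 127.4 -120.6   35.9] turn -0.001 rot [179.7   0.2  87.5] w 0.838 f 0.0
```

Request:
{"name": "apply_moves", "arguments": {"steps": "15 -14 0 0 0 0;32 -31 0 0 0 0;32 -31 0 0 0 0;32 -31 0 0 0 0;16 -14 0 0 0 0;0 0 15 0 0 0;0 0 30 0 0 0;0 0 35 0 0 0;0 0 20 0 0 0;0 0 8 0 0 0;0 0 0 0 0 0"}}

```text
t: 13.95
position: [0.4614, -0.1476, 0.0455]
tcp_rot: [-179.9, -0.0, 87.5]
contact_force: [-1.0, -0.7, 0.2]
gripper_width: 0.842
grasp_force: 0.0
```

Request:
{"name": "apply_moves", "arguments": {"steps": "0 0 0 0 0 0;0 0 0 0 0 0;0 0 0 0 0 0;0 0 0 0 0 0", "fingers": 42, "squeeze": 15}}

```text
t: 14.45
position: [0.4621, -0.148, 0.0464]
tcp_rot: [179.9, 0.0, 87.5]
contact_force: [0.6, 0.3, 4.4]
gripper_width: 0.568
grasp_force: 15.0
```

Request:
{"name": "apply_moves", "arguments": {"steps": "0 0 -10 0 0 0;0 0 -20 0 0 0;15 2 -10 0 0 0;35 4 0 0 0 0;35 4 0 0 0 0;35 4 0 0 0 0;35 4 0 0 0 0;16 0.5 0 0 0 0;0 0 10 0 0 0;0 0 18 0 0 0;0 0 8 0 0 0;0 0 2 0 0 0;0 0 0 0 0 0"}}

```text
t: 16.08
position: [0.4876, 0.0219, 0.0481]
tcp_rot: [180.0, 0.0, 87.5]
contact_force: [-0.3, -0.3, -1.7]
gripper_width: 0.576
grasp_force: 15.0
```

Request:
{"name": "apply_moves", "arguments": {"steps": "0 0 1 0 0 0;0 0 1.5 0 0 0;0 0 0 0 0 0"}}

```text
t: 16.45
position: [0.4881, 0.0222, 0.0462]
tcp_rot: [179.9, 0.0, 87.5]
contact_force: [0.2, 0.3, 4.1]
gripper_width: 0.572
grasp_force: 15.0
```

Request:
{"name": "apply_moves", "arguments": {"steps": "0 0 0 0 0 0;0 0 0 0 0 0;0 0 -15 0 0 0;0 0 -35 0 0 0;0 0 -35 0 0 0;0 0 -20 0 0 0.181;0 0 -15 0 0 0.181;0 0 -5 0 0 0.181;0 0 0 0 0 0.181;0 0 0 0 0 0.181;0 0 0 0 0 0", "fingers": 84}}

```text
t: 17.82
position: [0.4874, 0.0223, 0.1703]
tcp_rot: [-180.0, 0.0, 35.8]
contact_force: [-0.3, -0.2, 0.0]
gripper_width: 0.954
grasp_force: 0.0
```

Run:
```python
from h import *
import numpy as np
a=np.radians(-54.3);perp=np.array([np.cos(a+np.pi/2),np.sin(a+np.pi/2)])
T=np.array([.4834,.2552])-.014*perp;print(T)
go(*T,.02,-54.3)
b=arm.get_image("top");
for t in(166,169):
  g=lambda c:cv2.morphologyEx((c.mean(2)>t).astype(np.uint8),cv2.MORPH_CLOSE,np.ones((9,9)))
  im=np.ascontiguousarray(b[...,::-1])
  for n,box,z in(("dish",(400,183,426,212),.029),("plate",(345,174,400,216),.014)):
    P=np.array([ray("top",p,z)[:2] for p in blob(im,box,g)]);r=cv2.minAreaRect((P*1000).astype(np.float32));print(n,np.round(r[0],1),np.round(r[1],1),r[2])
cv2.imwrite("pics/t5.png",b[...,::-1])
```

```text
[0.47203083 0.24703042]
t 17.82 pos [0.4874 0.0223 0.1703] closing -54.2 shift [ 118.9 -191.3  150.4] turn 0.001 rot [-180.     0.    35.8] w 0.954 f 0.0
dish [ 576.1 -272.2] [46.1 47.4] 89.4647216796875
plate [ 580.5 -165.7] [127.   86.2] 87.88810729980469
dish [ 575.8 -271.8] [46.3 45.4] 0.9438562393188477
plate [ 580.4 -165.8] [125.5  84.7] 87.74592590332031
```

Run:
```python
from h import *
t=cv2.imread("pics/t5.png").astype(int);s=cv2.imread("pics/s5.png").astype(int)
u,v=proj("top",[.577,-.279,.02]);print("pred",u,v)
print("row",[int(x) for x in t[int(round(v))-1:int(round(v))+2,398:432].mean((0,2))])
print("col",[int(x) for x in t[182:212,int(round(u))-1:int(round(u))+2].mean((1,2))])
for z in(.006,.02,.029):print(z,proj("top",[.577,-.279+.0295,z])[0],proj("top",[.577,-.279-.0295,z])[0])
u,v=proj("side",[.577,-.279,.02]);print("pred",u,v)
print("row",[int(x) for x in s[int(round(v))-1:int(round(v))+2,416:456].mean((0,2))])
for z in(.006,.02,.029):print(z,proj("side",[.577,-.279+.0295,z])[0],proj("side",[.577,-.279-.0295,z])[0])
```

```text
pred 411.6228272487187 197.21558300114205
row [142, 146, 142, 127, 167, 181, 180, 179, 179, 179, 179, 178, 171, 178, 179, 179, 179, 178, 181, 179, 162, 158, 140, 142, 143, 144, 144, 143, 143, 145, 147, 150, 152, 154]
col [157, 159, 160, 160, 160, 157, 152, 161, 172, 181, 181, 179, 175, 180, 181, 182, 173, 178, 180, 179, 179, 178, 183, 171, 133, 149, 142, 141, 141, 142]
0.006 400.63347243828446 420.4302392154691
0.02 401.60582273399854 421.63777603729244
0.029 402.2432118826754 422.4293300656549
pred 435.646137105466 196.29456611043554
row [180, 171, 168, 168, 168, 168, 168, 168, 166, 168, 174, 183, 183, 186, 186, 188, 187, 186, 188, 187, 187, 187, 187, 186, 187, 189, 190, 190, 184, 175, 171, 170, 171, 171, 170, 171, 172, 172, 172, 173]
0.006 423.67742624204965 446.5304204607321
0.02 424.16343161961794 447.1608587812453
0.029 424.4790811738965 447.57032596547526
```

Request:
{"name": "apply_moves", "arguments": {"steps": "10 -15 0 0 0 0;24 -40 0 0 0 0;24 -40 0 0 0 0;24 -40 0 0 0 0;24 -40 0 0 0 0;10 -16 0 0 0 0;0 0 30 0 0 0;0 0 40 0 0 0;0 0 40 0 0 0;0 0 30 0 0 0;0 0 10 0 0 0;0 0 0 0 0 0", "fingers": 88}}

```text
t: 19.38
position: [0.4705, 0.245, 0.0206]
tcp_rot: [-180.0, 0.0, 35.7]
contact_force: [0.0, 0.2, -0.3]
gripper_width: 1.001
grasp_force: 0.0
```

Run:
```python
from h import *
go(.472-.0024,.247-.0018,.002,-54.3)
```

```text
t 19.38 pos [0.4705 0.245  0.0206] closing -54.3 shift [-0.6 -0.6 18.6] turn 0.000 rot [-180.     0.    35.7] w 1.001 f 0.0
```

Request:
{"name": "apply_moves", "arguments": {"steps": "0 0 8 0 0 0;0 0 6 0 0 0;0 0 2.5 0 0 0;0 0 1.5 0 0 0;0 0 0 0 0 0"}}

```text
t: 20.0
position: [0.4704, 0.2451, 0.0025]
tcp_rot: [180.0, -0.0, 35.7]
contact_force: [-0.4, -0.7, 0.5]
gripper_width: 0.994
grasp_force: 0.0
```

Request:
{"name": "apply_moves", "arguments": {"steps": "0 0 0 0 0 0;0 0 0 0 0 0;0 0 0 0 0 0;0 0 0 0 0 0;0 0 0 0 0 0", "fingers": 52, "squeeze": 15}}

```text
t: 20.62
position: [0.4704, 0.2451, 0.0025]
tcp_rot: [180.0, -0.0, 35.7]
contact_force: [-0.7, -0.3, 0.4]
gripper_width: 0.69
grasp_force: 15.0
```

Request:
{"name": "apply_moves", "arguments": {"steps": "0 0 -8 0 0 0;0 0 -25 0 0 0;0 0 -35 0 0 0;0 0 -35 0 0 0;0 0 -35 0 0 0;0 0 -20 0 0 0;0 0 0 0 0 0"}}

```text
t: 21.5
position: [0.4707, 0.2452, 0.1619]
tcp_rot: [179.9, -0.2, 35.7]
contact_force: [0.4, -0.1, -0.6]
gripper_width: 0.686
grasp_force: 15.0
```

Run:
```python
from h import *
go(.4693,-.161,.0025,-92.4)
```

```text
t 21.50 pos [0.4707 0.2452 0.1619] closing -54.3 shift [-238.6  328.9  159.1] turn 0.665 rot [179.9  -0.2  35.7] w 0.686 f 15.0
```

Request:
{"name": "apply_moves", "arguments": {"steps": "-10 14 0 0 0 0;-22 30.5 0 0 0 0;-22 30.5 0 0 0 0;-22 30.5 0 0 0 0;-22 30.5 0 0 0 0;-22 30.5 0 0 0 0;-22 30.5 0 0 0 0;-22 30.5 0 0 0 0;-22 30.5 0 0 0 0;-22 30.5 0 0 0 0;-22 30.5 0 0 0 0;-8.5 10 0 0 0 0;0 0 0 0 0 0.1;0 0 20 0 0 0.16;0 0 25 0 0 0.16;0 0 25 0 0 0.16;0 0 25 0 0 0.085;0 0 15 0 0 0;0 0 0 0 0 0"}}

```text
t: 23.88
position: [0.4675, -0.1605, 0.0493]
tcp_rot: [-179.9, 0.2, -2.4]
contact_force: [-0.5, 0.1, -0.5]
gripper_width: 0.684
grasp_force: 15.0
```

Run:
```python
from h import *
go(.4693,-.161,.0025,-92.4)
s=arm.get_image("side")
```

```text
t 23.88 pos [ 0.4675 -0.1605  0.0493] closing -92.4 shift [ 2.   0.5 46.8] turn 0.000 rot [-179.9    0.2   -2.4] w 0.684 f 15.0
```

Request:
{"name": "apply_moves", "arguments": {"steps": "1 0.5 15 0 0 0;1 0 15 0 0 0;0 0 9 0 0 0;0 0 4 0 0 0;0 0 2 0 0 0;0 0 0 0 0 0"}}

```text
t: 24.68
position: [0.4706, -0.1619, 0.0056]
tcp_rot: [180.0, -0.0, -2.4]
contact_force: [-0.6, 1.3, -0.7]
gripper_width: 0.685
grasp_force: 15.0
```

Request:
{"name": "apply_moves", "arguments": {"steps": "0 0 1 0 0 0;0 0 0.5 0 0 0;0 0 0 0 0 0"}}

```text
t: 25.05
position: [0.4705, -0.1619, 0.004]
tcp_rot: [180.0, -0.0, -2.4]
contact_force: [0.3, 0.3, -0.7]
gripper_width: 0.687
grasp_force: 15.0
```

Request:
{"name": "apply_moves", "arguments": {"steps": "-1 0 1 0 0 0;0 0 0.8 0 0 0;0 0 0 0 0 0"}}

```text
t: 25.42
position: [0.4694, -0.1618, 0.0024]
tcp_rot: [180.0, 0.0, -2.4]
contact_force: [-1.9, 0.2, 4.4]
gripper_width: 0.688
grasp_force: 15.0
```

Touching down (4.4 N). Releasing, lifting, then back to the bottle at its temporary spot.

Request:
{"name": "apply_moves", "arguments": {"steps": "0 0 0 0 0 0;0 0 0 0 0 0;0 0 0 0 0 0;0 0 -10 0 0 0;0 0 -30 0 0 0;0 0 -40 0 0 0;0 0 -40 0 0 0;0 0 -40 0 0 0;0 0 0 0 0 0", "fingers": 82}}

```text
t: 26.55
position: [0.4705, -0.1624, 0.1653]
tcp_rot: [179.8, -0.3, -2.4]
contact_force: [-0.3, -0.5, -0.7]
gripper_width: 0.928
grasp_force: 0.0
```

Run:
```python
from h import *
s=arm.get_image("side");im=np.ascontiguousarray(s[...,::-1])
b=blob(im,(300,170,345,215),lambda c:c.max(2)<70);m=(b.min(0)+b.max(0))/2;print("cap",m,ray("side",m,.093),ray("side",(m[0],b[:,1].min()),.1)+[-.0155,0,0])
go(.488,.022,.0464,-84)
```

```text
cap [317.375 188.25 ] [0.48248328 0.01995563 0.093     ] [0.48089955 0.02067569 0.1       ]
t 26.60 pos [ 0.4697 -0.1619  0.1634] closing -92.4 shift [  10.3 -184.7  116.8] turn -0.147 rot [ 1.799e+02 -1.000e-01 -2.400e+00] w 0.930 f 0.0
```

Request:
{"name": "apply_moves", "arguments": {"steps": "1 -15 0 0 0 0;2 -38 0 0 0 0;2 -38 0 0 0 0;2 -38 0 0 0 0;2 -38 0 0 0 0;1 -18 0 0 0 0;0 0 0 0 0 -0.147;0 0 15 0 0 0;0 0 35 0 0 0;0 0 35 0 0 0;0 0 22 0 0 0;0 0 9 0 0 0;0 0 0 0 0 0"}}

```text
t: 28.22
position: [0.4869, 0.0231, 0.0457]
tcp_rot: [-180.0, 0.1, 6.0]
contact_force: [0.1, 0.8, -0.0]
gripper_width: 0.93
grasp_force: 0.0
```

Request:
{"name": "apply_moves", "arguments": {"steps": "0 0 0 0 0 0;0 0 0 0 0 0;0 0 0 0 0 0;0 0 0 0 0 0;0 0 0 0 0 0", "fingers": 42, "squeeze": 15}}

```text
t: 28.85
position: [0.4876, 0.0224, 0.0465]
tcp_rot: [180.0, -0.0, 6.0]
contact_force: [0.2, -1.9, 4.2]
gripper_width: 0.572
grasp_force: 14.9
```

Run:
```python
from h import *
go(.481,.1995,.15,-84)
```

```text
t 28.85 pos [0.4876 0.0224 0.0465] closing -84.0 shift [  12.  -176.8 -103.6] turn -0.000 rot [180.  -0.   6.] w 0.572 f 14.9
```

Request:
{"name": "apply_moves", "arguments": {"steps": "0 0 -10 0 0 0;0 0 -30 0 0 0;0 0 -30 0 0 0;2 -15 0 0 0 0;2 -36 0 0 0 0;2 -36 0 0 0 0;2 -36 0 0 0 0;2 -36 0 0 0 0;2 -18 0 0 0 0;0 0 10 0 0 0;0 0 25 0 0 0;0 0 20 0 0 0;0 0 8 0 0 0;0 0 0 0 0 0"}}

```text
t: 30.6
position: [0.4806, 0.1992, 0.0527]
tcp_rot: [180.0, 0.1, 6.0]
contact_force: [0.4, -0.2, -1.7]
gripper_width: 0.567
grasp_force: 14.9
```

Run:
```python
from h import *
go(.481,.1995,.0465,-84)
```

```text
t 30.60 pos [0.4806 0.1992 0.0527] closing -84.0 shift [ 0.4 -0.2  6.2] turn -0.001 rot [1.8e+02 1.0e-01 6.0e+00] w 0.567 f 14.9
```

Request:
{"name": "apply_moves", "arguments": {"steps": "0 0 3 0 0 0;0 0 2 0 0 0;0 0 1.5 0 0 0;0 0 0.5 0 0 0;0 0 0 0 0 0"}}

```text
t: 31.22
position: [0.481, 0.1999, 0.0465]
tcp_rot: [180.0, -0.0, 6.0]
contact_force: [0.4, -0.5, 2.6]
gripper_width: 0.573
grasp_force: 14.9
```

Touching down. I'll release, lift clear, move away and take measurements.

Request:
{"name": "apply_moves", "arguments": {"steps": "0 0 0 0 0 0;0 0 0 0 0 0;0 0 0 0 0 0;0 0 -15 0 0 0;0 0 -40 0 0 0;0 0 -40 0 0 0;0 0 -40 0 0 0;0 0 -30 0 0 0;-20 0 -10 0 0 0;-30 40 0 0 0 0;-30 50 0 0 0 0;-30 50 0 0 0 0;-30 50 0 0 0 0;0 40 0 0 0 0;0 0 0 0 0 0", "fingers": 78}}

```text
t: 33.1
position: [0.3656, -0.0454, 0.2212]
tcp_rot: [180.0, -0.0, 5.8]
contact_force: [0.5, 0.9, 0.2]
gripper_width: 0.881
grasp_force: 0.0
```

Run:
```python
from h import *
go(.481,.1999,.2)
t=np.ascontiguousarray(arm.get_image("top")[...,::-1]);s=np.ascontiguousarray(arm.get_image("side")[...,::-1])
def tr(n,f):
  try:f()
  except Exception as e:print(n,e)
def circ(n,im,box,f,z,name):
    b=blob(im,box,f);m=(b.min(0)+b.max(0))/2;print(name,m.round(1),np.ptp(b,0).round(1),ray(n,m,z)[:2].round(4))
dark=lambda c:c.max(2)<70
tr("a",lambda:circ("top",t,(232,213,262,240),dark,.1,"amber"))
tr("as",lambda:circ("side",s,(225,150,275,200),dark,.093,"amber side"))
tr("w",lambda:circ("top",t,(230,245,265,280),lambda c:(c[...,2]>c[...,1]+60),.139,"wash"))
def rect(nm,box,z,f):
    P=np.array([ray("top",p,z)[:2] for p in blob(t,box,f)]);r=cv2.minAreaRect((P*1000).astype(np.float32));print(nm,np.round(r[0],1),np.round(r[1],1),round(r[2],1))
for k in(166,169):
  g=lambda c:cv2.morphologyEx((c.mean(2)>k).astype(np.uint8),cv2.MORPH_CLOSE,np.ones((9,9)))
  tr("p",lambda:rect("plate",(345,174,400,216),.014,g));tr("d",lambda:rect("dish",(400,183,426,212),.02,g));tr("l",lambda:rect("lamp",(228,178,258,211),.02,g))
for k in(2,4,6):tr("t",lambda:rect("timer",(352,213,395,247),.016,lambda c:c[...,2]-c[...,0]>k))
cv2.imwrite("pics/f.png",np.hstack([cv2.resize(t[170:290,195:455],(400,185)),cv2.resize(s[150:270,160:500],(400,185))]).repeat(2,0).repeat(1,1) if 0 else np.vstack([cv2.resize(t[170:280,200:460],None,fx=2.7,fy=2.7),cv2.resize(s[160:260,200:460],None,fx=2.7,fy=2.7)]))
```

```text
t 33.10 pos [ 0.3656 -0.0454  0.2212] closing -84.2 shift [ 139.5 -232.5   21.2] rot [180.   -0.    5.8] w 0.881 f 0.0
amber [242.2 225.5] [11.2 10.8] [0.4823 0.1998]
amber side [243.  189.1] [11.2 10.5] [0.4769 0.1952]
wash [241.5 261.6] [14.2 14.5] [0.3874 0.1905]
plate [ 580.9 -165.8] [127.1  86.5] 88.4
dish [ 577.2 -274. ] [47.4 47.4] 0.9
lamp [576.6 210.2] [65.1 66.7] 36.4
plate [ 580.8 -165.7] [125.4  84.8] 88.3
dish [ 576.9 -273.9] [45.7 47. ] 89.5
lamp [576.5 210.2] [64.5 65.9] 34.0
timer [ 486.3 -158.8] [63.9 65.4] 88.1
timer [ 486.  -159.1] [63.2 64.9] 87.9
timer [ 486.2 -159.1] [62.3 64.6] 87.1
```

View pics/f.png

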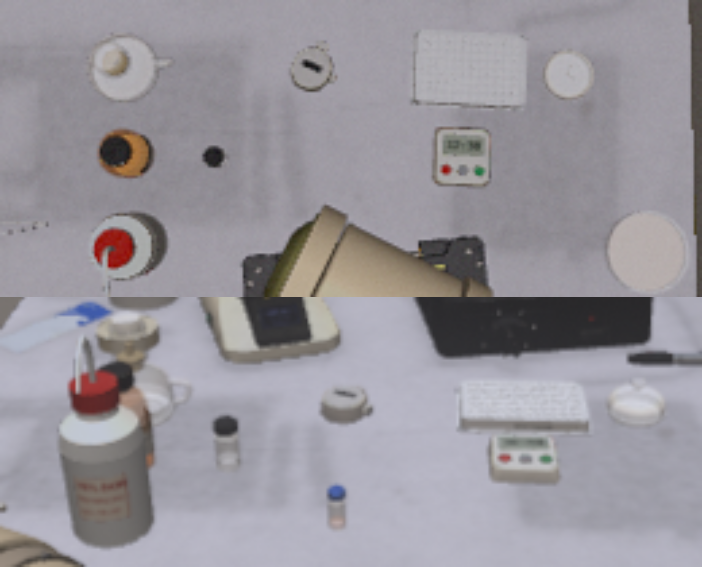

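The last picture shows the bottle between the lamp and the wash bottle. The timer is square in front of the plate, and the dish stands off the plate's right end with a gap of about 17–19 mm. Every bystander I can see is where it was, so I'm handing in.

```bash
python3 -c "
from rig import arm
print(arm.hand_in())"
```

```text
the job is handed in; nothing more can be done
None
```

I handed the job in at about 33 s of the 72 s, with no verdict returned: the last camera check put the bottle within about 3 mm of the midpoint, the timer within about 4 mm of centre and square, and the dish centred with a gap of about 15–19 mm, all inside the limits.

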